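# Screw in the copper filling elbow until its spout stands over the jar

### The arm

A 6-joint arm with a two-finger parallel gripper is mounted at the origin on the work surface. World frame = base frame: x ahead of the robot, y to its left, z up, the work surface at z = 0. Lengths are in m, angles in rad, forces in N, time in s.
With the tool pointing down it reaches from about 0.35 to 0.975 m from the base axis. Payload 4.9 kg.
Tool frame: the origin (TCP) lies on the centre line of the jaws, within the pads' length; the fingertips stand 8 mm ahead of it and the grasp point (between the pads) lies 11 mm behind it; z points along the fingers, y is the direction in which the jaws open and shut (so a half turn about z gives the same grasp; the last joint's range is limited). The gripper opens to 85 mm and grips with 20 to 120 N. Pads are 22 mm wide; open, the fingers measure 114 mm over their backs; the gripper's body (76 mm by 85 mm) begins 54 mm behind the grasp point. The pads swing forward as they close: fully open they stand 13 mm farther back than shut.
Start: joints at [-1.43, 0.053, 1.613, -0, 1.476, -0.119], TCP at [0.161, -0.604, 0.212] pointing down, gripper open.
Joint ranges: [-3.01, 3.01], [-1.01, 2.22], [0.06, 2.58], [-1.02, 4.17], [0.09, 2.62], [-3.14, 3.14]. Speed limits (rad/s): [2.57, 2.57, 3.14, 3.14, 3.14, 3.14].

### API

Orientations are given as a rotation vector (axis times angle).
In Python, from station import get_obs, get_image, calibration, finish_job gives the robot as it stands. The module is installed in compiled form; this text tells all that it offers.
- The arm moves only by the shell command python3 -m jog 'ROWS' [FORCE]. ROWS is JSON, a list of rows, each a list of 7 numbers: the shift along the tool's x, y, z in cm, then the turn, a rotation vector about the tool's x, y, z in rad, then the closure in counts, from 0 (fully open) to 255 (shut). In form: [[dx, dy, dz, ax, ay, az, jaw], ...]. A call has 1 to 8 rows; each row is the pose to reach, as a shift and turn from the pose measured when the call began, along the tool's axes at that moment; what a row does not reach only later rows make up. A row lasts 1/12 s, in which the tool goes at most 41.7 mm and 7.16 degrees, less where a joint would pass 70% of its speed; a pose out of reach is approached as far as the arm can. A call with a gripper value outside its range is refused whole. The fingers move at their own pace and stop on an object; FORCE is the grip in N (left out, the last holds). Time passes only in rows, so rows that repeat a pose let the fingers close. It gives the time, the measured TCP pose, the force and the opening at its end, in the units of the state.
- get_obs(): the state, without advancing time (a new reading comes with each control period).
- get_image(name): name is "scene" or "top" or "wrist"; returns the picture (420x560x3 uint8, red, green, blue); there is no depth.
- calibration(name): a dict with "vfov" (degrees; the focal length in pixels is half the picture's height over the tangent of half this angle, whatever the lens; pixels are square), "cx", "cy" (the principal point, pixels), "R" (3x3) and "t" (3): a world point X has camera coordinates R X + t. Camera axes: x right, y down, z forward; pixel columns grow to the right and rows downward; lengths in m; the calibration is good to about 2 mm. A picture is of the moment at which its call begins: read the wrist's pose just before it. calibration takes no time and is no camera call; for the wrist camera it gives the pose at the moment of the call.
- finish_job(): hands the job in, once; it reports no verdict.
The state is a dict: "t": time; "q": joint angles; "dq": joint speeds; "effort": joint torques, N m; "tool_pos": TCP position; "tool_rot": TCP orientation; "contact_force": force on the tool from outside, world axes, zero at the start; "wrist_torque": the same for the moment, N m; "opening": finger opening in m.
Only numpy, scipy, OpenCV 4.12 (cv2) and the standard library are available. Lean on these libraries where they do the work, as an engineer would, in place of code of your own. Each camera call takes 0.05 s, during which the arm holds its last target. There are 200 camera calls.

### The job

Grip the wing of the copper elbow and screw it clockwise (seen from above) into its clamped socket until the seal starts to resist and the end of its spout stands over the middle of the mouth of the small amber jar on the same stand. Stop there, without forcing the spout past the jar, and let go. Leave the white elbow on the other stand as it is.

Things in the scene. Friction and masses are not known exactly. Their poses are not given: they have to be found in the camera images.
- copper_grip (a point): Centre of the copper elbow's wing, an upright plate to grip: 14 mm thick, 48 long, 34 high, on the vertical screw axis, about 140 mm above the table. z up, x along the wing towards the spout's end, y through the thickness. The spout, up to 15 mm thick, leaves 29 mm below this point along +x. Socket, blue clamp and jar lie 44 mm or more below this point. The fixed stand has a foot 200 mm wide.
- copper_spout (a point): Lower end of the copper elbow's downturned spout, 10 mm thick, 70 mm from the screw axis. At the start it is 0.85 to 1.35 rad short of the jar. It turns clockwise against 0.06 N m, sinking 2 mm per rad; from 0.3 rad short of the jar it sinks no more and a rubber seal resists: 0.16 N m at first, 0.28 over the jar, 0.36 at 0.2 past it. Released, it stays (from over 0.1 past it springs back to 0.1).
- copper_jar_mouth (a point): Centre of the mouth of the small open amber glass jar fixed on the copper elbow's stand: 38 mm across outside, 32 inside, mouth 70 mm above the table, 70 mm from the screw axis. x points level from the screw axis to the jar, y level to the left of that, z up. The spout's end passes about 9 mm above it, coming from the +y side.
- white_spout (a point): End of the spout of the white plastic elbow, the same shape, on the other, identical stand. It is already screwed home over its own jar and must be left alone.
Mind the look-alikes: they are no part of the job. What is shaped like the part that bears copper_grip but red is not meant.

How it is judged:
By the outcome, as a careful person would: the job done as asked, in the order asked, and still so for the second after the job is handed in, with the robot touching nothing.
It also fails if it takes over 32 s, if anything falls off the work surface, if the arm or the gripper's body presses on something with over 40 N, if the wrist force passes 120 N, or if a joint passes its speed limit or range.

## Working session

There is one attempt and no reset: what is moved stays moved. The work goes in short steps, Python scripts to look and compute and a shell command to move; the robot and the scene stay as the last step left them, time stands still between calls to the robot, and variables do not carry over. Pictures are saved under pics/ and viewed, about 8 in all and at most 12, crops included, and the job is handed in when it is done.

```bash
mkdir -p pics
python3 - <<'E'
from station import *
import cv2,numpy as np
o=get_obs();print(o)
for n in("scene","top"):
    c=calibration(n);print(n,c)
    cv2.imwrite(f"pics/{n}0.png",cv2.cvtColor(get_image(n),cv2.COLOR_RGB2BGR))
E
```

```text
{'t': 0.0, 'q': array([-1.42997710e+00,  5.33744271e-02,  1.61432967e+00, -1.90505680e-05,
        1.47598824e+00, -1.18986383e-01]), 'dq': array([-0.00082443, -0.00088434, -0.00074031, -0.00090701,  0.00012173,
        0.00034801]), 'effort': array([ 2.13986190e-03, -3.93684912e+01, -3.70175564e+01, -3.29107297e-05,
        6.94330796e-03, -3.42931401e-05]), 'tool_pos': array([ 0.16046543, -0.60334965,  0.21063086]), 'tool_rot': array([-3.11304109e+00, -4.06685789e-01,  6.57450514e-05]), 'contact_force': array([-0.5125654 ,  0.92656593,  0.05208175]), 'wrist_torque': array([ 0.04481343, -0.02780403,  0.02604145]), 'opening': 0.08523817030537618}
scene {'vfov': 48.15519597430658, 'cx': 281.1988924979584, 'cy': 204.83983075966108, 'R': array([[-0.03770742,  0.99919481,  0.01370737],
       [ 0.77573888,  0.03791611, -0.62991393],
       [-0.62992646, -0.01311909, -0.77654397]]), 't': array([ 0.00294062, -0.2950326 ,  1.5581668 ])}
top {'vfov': 50.5726769488688, 'cx': 278.0365527967373, 'cy': 206.8550370891709, 'R': array([[-0.14524625, -0.98939086, -0.00304309],
       [-0.96025444,  0.14170857, -0.24047888],
       [ 0.23835883, -0.03200652, -0.9706496 ]]), 't': array([0.06992271, 0.50929796, 0.98363906])}
```

View pics/top0.png

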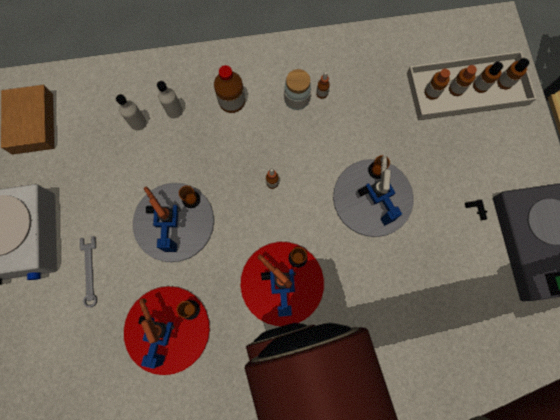

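View pics/scene0.png

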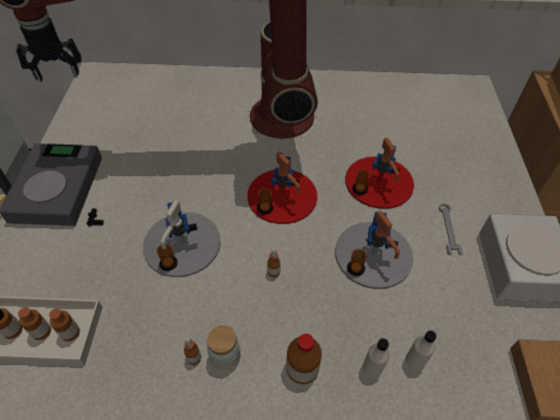

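Top view: a copper elbow on a grey stand near (165,222), white on grey (375,195), and two similar ones on red stands. I'll enlarge the target in both views.

Run:
```python
import cv2,numpy as np
a=cv2.imread("pics/top0.png");b=cv2.imread("pics/scene0.png")
f=lambda i,x,y:cv2.resize(i[y:y+100,x:x+100],(400,400),interpolation=cv2.INTER_CUBIC)
m=np.hstack([f(a,120,170),f(b,325,190)])
cv2.imwrite("pics/c1.png",np.clip(m*1.6,0,255))
```

```text
[ WARN:0@0.069] global loadsave.cpp:1063 imwrite_ Unsupported depth image for selected encoder is fallbacked to CV_8U.
```

View pics/c1.png

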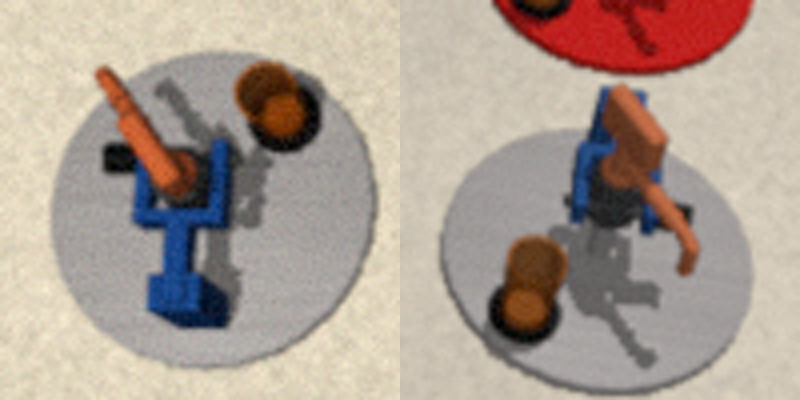

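The crop shows the wing centred near top crop (157,150), the spout end at (100,72) and the jar mouth at (267,90). In the scene crop the spout end is at (688,268) and the mouth at (537,262).

```bash
cat > h.py <<'E'
from station import *
import numpy as np, cv2
def ray(c,u,v):
    f=210/np.tan(np.radians(c["vfov"]/2)); R=np.array(c["R"]);t=np.array(c["t"])
    return -R.T@t, R.T@np.array([(u-c["cx"])/f,(v-c["cy"])/f,1])
def atz(c,u,v,z):
    C,d=ray(c,u,v); return C+d*(z-C[2])/d[2]
def proj(c,X):
    f=210/np.tan(np.radians(c["vfov"]/2)); p=np.array(c["R"])@X+c["t"]
    return f*p[0]/p[2]+c["cx"],f*p[1]/p[2]+c["cy"]
E
python3 - <<'E'
from h import *
T=calibration("top");S=calibration("scene")
t=lambda x,y,z:atz(T,120+x/4,170+y/4,z).round(4)
s=lambda x,y,z:atz(S,325+(x-400)/4,190+y/4,z).round(4)
print("stand c",t(215,210,.005),s(597,262,.005))
print("jar",t(267,90,.07),s(537,262,.07))
print("spout",t(100,72,.082),s(688,268,.08))
print("wing",t(157,150,.157),s(635,118,.155))
print(t(118,108,.157),t(192,188,.157))
print("socket mid",t(183,180,.095))
for X in [(t(157,150,.157)[0],t(157,150,.157)[1],.157)]: print(np.array(proj(S,np.array(X))),(np.array(proj(S,np.array(X)))-[325,190])*4+[400,0])
E
```

```text
stand c [0.5263 0.2533 0.005 ] [0.5401 0.2573 0.005 ]
jar [0.578  0.2029 0.07  ] [0.5845 0.2065 0.07  ]
spout [0.5994 0.2962 0.082 ] [0.5911 0.2944 0.08  ]
wing [0.5264 0.2492 0.157 ] [0.5378 0.2545 0.155 ]
[0.5526 0.268  0.157 ] [0.5029 0.2325 0.157 ]
socket mid [0.5244 0.2508 0.095 ]
[381.14860936 215.02436982] [624.59443743 100.09747929]
```

```bash
cat >> h.py <<'E'
from scipy.spatial.transform import Rotation as Ro
def rel(p,xang):
    "shift (cm) and az from current pose to world p, tool x at xang deg, pointing down"
    o=get_obs();R=Ro.from_rotvec(o["tool_rot"])
    c,s=np.cos(np.radians(xang)),np.sin(np.radians(xang))
    G=Ro.from_matrix(np.array([[c,s,0],[s,-c,0],[0,0,-1]]).T.T)
    print("t",round(o["t"],2),"pos",o["tool_pos"].round(4),"xang",np.degrees(np.arctan2(R.as_matrix()[1,0],R.as_matrix()[0,0])).round(2),"q6",o["q"][5].round(2))
    print("shift",(R.inv().apply(np.array(p)-o["tool_pos"])*100).round(2),"turn",(R.inv()*G).as_rotvec().round(3))
E
python3 -m jog '[[57.7,-73.1,-6,0,0,0,0],[57.7,-73.1,-6,0,0,0,0],[57.7,-73.1,-6,0,0,0,0],[57.7,-73.1,-6,0,0,0,0],[57.7,-73.1,-6,0,0,0,0],[57.7,-73.1,-6,0,0,0,0],[57.7,-73.1,-6,0,0,0,0],[57.7,-73.1,-6,0,0,0,0]]'
python3 -c "
from h import *
rel([.53,.252,.27],35)"
```

```text
t: 0.77
tool_pos: [0.2927, -0.2966, 0.233]
tool_rot: [-3.113, -0.405, 0.0]
contact_force: [0.9, -0.0, 1.2]
opening: 0.0855
t 0.77 pos [ 0.2927 -0.2966  0.233 ] xang 14.84 q6 0.34
shift [ 36.99 -46.97  -3.58] turn [-0.002 -0.001 -0.352]
```

```bash
python3 -m jog '[[37,-47,-3.6,0,0,-0.35,0],[37,-47,-3.6,0,0,-0.35,0],[37,-47,-3.6,0,0,-0.35,0],[37,-47,-3.6,0,0,-0.35,0],[37,-47,-3.6,0,0,-0.35,0],[37,-47,-3.6,0,0,-0.35,0],[37,-47,-3.6,0,0,-0.35,0],[37,-47,-3.6,0,0,-0.35,0]]'
python3 -c "
from h import *
rel([.53,.252,.27],35)"
```

```text
t: 1.43
tool_pos: [0.4243, 0.0091, 0.2538]
tool_rot: [-2.995, -0.942, -0.001]
contact_force: [1.3, -0.9, 0.1]
opening: 0.0854
t 1.43 pos [0.4243 0.0091 0.2538] xang 34.91 q6 0.81
shift [ 22.57 -13.87  -1.57] turn [-0.002 -0.001 -0.002]
```

```bash
python3 -m jog '[[22.6,-13.9,-1.6,0,0,0,0],[22.6,-13.9,-1.6,0,0,0,0],[22.6,-13.9,-1.6,0,0,0,0],[22.6,-13.9,-1.6,0,0,0,0],[22.6,-13.9,-1.6,0,0,0,0],[22.6,-13.9,-1.6,0,0,0,0],[22.6,-13.9,-1.6,0,0,0,0],[22.6,-13.9,-1.6,0,0,0,0]]'
python3 - <<'E'
from h import *
rel([.53,.252,.27],35)
c=calibration("wrist");import pickle;pickle.dump(c,open("w1.pkl","wb"))
print("cam",-np.array(c["R"]).T@c["t"])
cv2.imwrite("pics/w1.png",cv2.resize(cv2.convertScaleAbs(cv2.cvtColor(get_image("wrist"),cv2.COLOR_RGB2BGR),alpha=1.5),(784,588)))
print(proj(c,np.array([.53,.252,.157])),proj(c,np.array([.53,.252,.0])))
E
```

```text
t: 2.1
tool_pos: [0.5304, 0.2557, 0.2693]
tool_rot: [-2.992, -0.948, 0.001]
contact_force: [-0.5, -0.3, -0.1]
opening: 0.0854
t 2.1 pos [0.5304 0.2557 0.2693] xang 35.14 q6 1.28
shift [-0.25  0.27 -0.07] turn [-0.003 -0.     0.003]
cam [0.58509485 0.29280701 0.43149344]
(np.float64(285.14135344139135), np.float64(201.82386072512162)) (np.float64(284.4564932330126), np.float64(171.58359152534004))
```

View pics/w1.png

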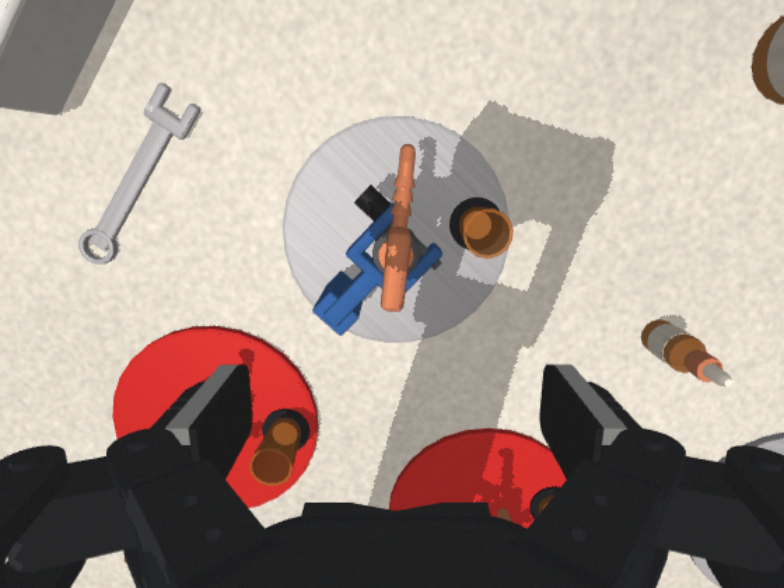

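The wrist view shows the wing from (400,230) to (393,308), its spout end at about (407,150), and the jar mouth centred at (486,233).

Run:
```python
from h import *
import pickle
c=pickle.load(open("w1.pkl","rb"))
im=cv2.imread("pics/w1.png")
cv2.imwrite("pics/w1c.png",cv2.resize(im[120:330,300:530],None,fx=2.8,fy=2.8,interpolation=cv2.INTER_CUBIC))
w=lambda x,y,z:atz(c,x/1.4,y/1.4,z).round(4)
a,b=w(400,230,.157),w(393,308,.157)
print(a,b,(a+b)/2,np.linalg.norm(a-b)); j=w(486,233,.07);s=w(407,152,.08);print("jar",j,"sp",s)
A=(a+b)/2
for p in(j,s,a): d=p-A;print(np.hypot(*d[:2]),np.degrees(np.arctan2(d[1],d[0])))
print("stand",w(396,230,.005))
```

```text
[0.5554 0.2694 0.157 ] [0.5152 0.246  0.157 ] [0.5353 0.2577 0.157 ] 0.04651451386395433
jar [0.5813 0.208  0.07  ] sp [0.5944 0.2904 0.08  ]
0.067720676310858 -47.21409456586389
0.06754331943279072 28.95573313679636
0.023257256931977166 30.20323775494262
stand [0.5369 0.2593 0.005 ]
```

View pics/w1c.png

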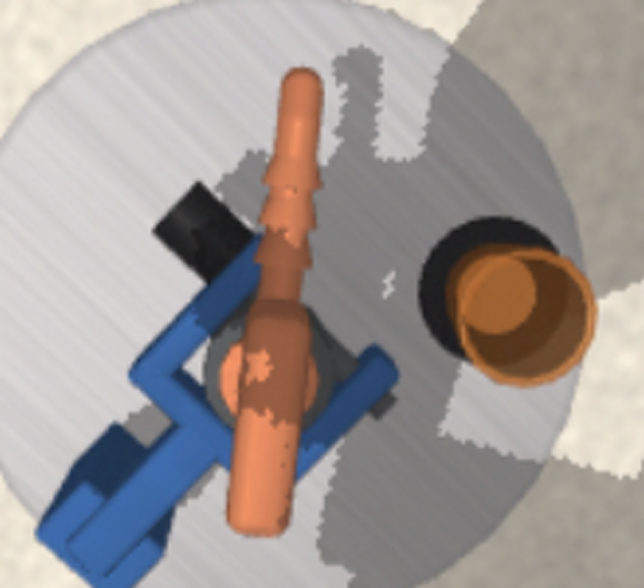

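Run:
```python
from h import *
import pickle
c=pickle.load(open("w1.pkl","rb"))
w=lambda x,y,z:atz(c,(300+x/2.8)/1.4,(120+y/2.8)/1.4,z).round(4)
a,b=w(282,303,.157),w(258,533,.157);A=(a+b)/2;j=w(527,316,.07);s=w(302,92,.088)
print(A,j,s)
for p in(j,s,a): d=p-A;print(np.hypot(*d[:2]),np.degrees(np.arctan2(d[1],d[0])))
rel([.5353,.2577,.20],30)
rel([.5353,.2577,.133],30)
```

```text
[0.5351  0.25765 0.157  ] [0.5823 0.2067 0.07  ] [0.5941 0.2896 0.088 ]
0.06945316767434011 -47.1880256436665
0.06709547302165769 28.43667140654209
0.02455936684851625 29.383170322542774
t 2.15 pos [0.5299 0.2537 0.2692] xang 35.06 q6 1.28
shift [ 0.67 -0.    6.92] turn [-0.002  0.001  0.088]
t 2.15 pos [0.5299 0.2537 0.2692] xang 35.06 q6 1.28
shift [6.800e-01 1.000e-02 1.362e+01] turn [-0.002  0.001  0.088]
```

```bash
python3 -m jog '[[0.68,0,3,0,0,0.097,0],[0.68,0,7,0,0,0.097,0],[0.68,0,10,0,0,0.097,0],[0.68,0,12,0,0,0.097,0],[0.68,0,13.6,0,0,0.097,0],[0.68,0,13.6,0,0,0.097,0],[0.68,0,13.6,0,0,0.097,0]]' 
python3 -c "
from h import *
rel([.5353,.2577,.133],29.4)"
python3 -m jog '[[0,0,0,0,0,0,230],[0,0,0,0,0,0,230],[0,0,0,0,0,0,230],[0,0,0,0,0,0,230],[0,0,0,0,0,0,230],[0,0,0,0,0,0,230],[0,0,0,0,0,0,230],[0,0,0,0,0,0,230]]' 30
python3 -c "
from h import *
rel([.5353,.2577,.133],29.4);o=get_obs();print(Ro.from_rotvec(o['tool_rot']).inv().apply(o['contact_force']),o['opening'],o['wrist_torque'])"
```

```text
t: 2.73
tool_pos: [0.5343, 0.2564, 0.1323]
tool_rot: [-3.037, -0.798, 0.006]
contact_force: [0.6, 0.4, 0.6]
opening: 0.0853
t 2.73 pos [0.5343 0.2564 0.1323] xang 29.43 q6 1.38
shift [ 0.15 -0.06 -0.08] turn [-0.002  0.004  0.001]
t: 3.4
tool_pos: [0.5342, 0.2575, 0.1331]
tool_rot: [-3.035, -0.798, 0.005]
contact_force: [-3.5, 4.3, 4.3]
opening: 0.0125
t 3.4 pos [0.5342 0.2575 0.1331] xang 29.45 q6 1.38
shift [0.11 0.04 0.01] turn [-0.004  0.002  0.001]
[-0.9322933  -5.4418968  -4.24151607] 0.012506669939298318 [ 0.64216824  0.46755818 -0.04820187]
```

```bash
python3 -m jog '[[0.1,-0.03,0,0,0,0,240],[0.1,-0.03,0,0,0,0,240],[0.1,-0.03,0.02,0,0,0.1,240],[0.1,-0.03,0.04,0,0,0.2,240],[0.1,-0.03,0.06,0,0,0.3,240],[0.1,-0.03,0.08,0,0,0.4,240],[0.1,-0.03,0.1,0,0,0.5,240],[0.1,-0.03,0.1,0,0,0.5,240]]' 80
python3 -c "
from h import *
rel([.5353,.2577,.131],-47.2);o=get_obs();print(Ro.from_rotvec(o['tool_rot']).inv().apply(o['contact_force']),o['opening'],o['wrist_torque'])"
```

```text
t: 4.07
tool_pos: [0.5345, 0.2575, 0.1322]
tool_rot: [-3.141, -0.017, 0.008]
contact_force: [-5.3, -0.7, 5.6]
opening: 0.0107
t 4.07 pos [0.5345 0.2575 0.1322] xang 0.62 q6 1.88
shift [ 0.08 -0.02  0.12] turn [0.002 0.005 0.835]
[-5.33299089  0.65023293 -5.5230694 ] 0.01066417283333258 [-0.25614354  0.84230579 -0.0617758 ]
```

```bash
python3 -m jog '[[0.05,-0.02,0.02,0,0,0.1,240],[0.05,-0.02,0.04,0,0,0.2,240],[0.05,-0.02,0.06,0,0,0.3,240],[0.05,-0.02,0.08,0,0,0.4,240],[0.05,-0.02,0.1,0,0,0.5,240],[0.05,-0.02,0.1,0,0,0.6,240],[0.05,-0.02,0.1,0,0,0.7,240],[0.05,-0.02,0.1,0,0,0.7,240]]'
python3 - <<'E'
from h import *
rel([.5353,.2577,.131],-47.2);o=get_obs();print(Ro.from_rotvec(o['tool_rot']).inv().apply(o['contact_force']),o['opening'],o['wrist_torque'])
import pickle
c=calibration("wrist");pickle.dump(c,open("w2.pkl","wb"))
w=cv2.convertScaleAbs(cv2.cvtColor(get_image("wrist"),cv2.COLOR_RGB2BGR),alpha=1.5)
u,v=map(int,proj(c,np.array([.5823,.2067,.08])));print(u,v)
t=cv2.convertScaleAbs(cv2.cvtColor(get_image("scene"),cv2.COLOR_RGB2BGR),alpha=1.5)
f=lambda i,x,y:cv2.resize(i[y:y+100,x:x+100],(400,400),interpolation=cv2.INTER_CUBIC)
x,y=min(max(u-50,0),460),min(max(v-50,0),320);print(x,y)
cv2.imwrite("pics/c2.png",np.hstack([f(w,x,y),f(t,325,190)]))
E
```

```text
t: 4.73
tool_pos: [0.5342, 0.2568, 0.1314]
tool_rot: [2.951, -1.064, -0.011]
contact_force: [-6.5, -1.2, 5.8]
opening: 0.0105
t 4.73 pos [0.5342 0.2568 0.1314] xang -39.64 q6 2.58
shift [ 0.03 -0.14  0.03] turn [0.007 0.004 0.132]
[-4.29091185  5.07335536 -5.70574587] 0.010528344155064933 [-0.31865346  1.10268749  0.15288062]
295 110
245 60
```

View pics/c2.png

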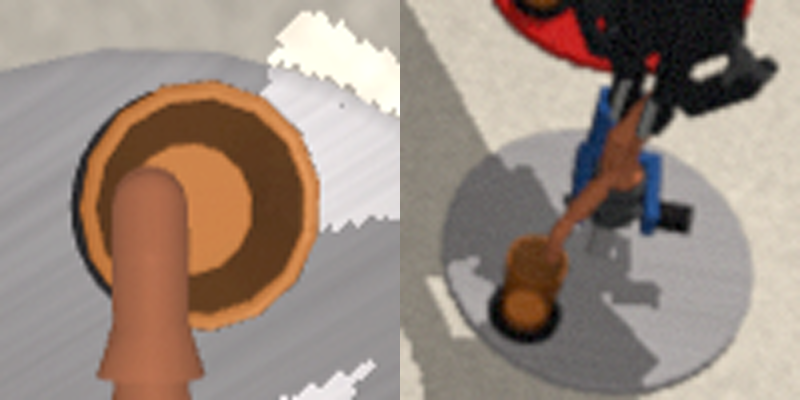

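The wrist crop shows the spout end at about (150,205) and the jar-mouth centre at (197,205). That is about 7 mm short.

Run:
```python
from h import *
import pickle
c=pickle.load(open("w2.pkl","rb"))
C=-np.array(c["R"]).T@c["t"];print(C)
j=atz(c,245+197/4,60+205/4,.07);A=np.array([.5353,.2577])
for z in(.08,.09,.095):
    s=atz(c,245+150/4,60+205/4,z)
    an=[np.arctan2(*(p[:2]-A)[::-1]) for p in(s,j)];print(z,s,j,np.degrees(an),an[0]-an[1],[np.hypot(*(p[:2]-A)) for p in (s,j)])
```

```text
[0.58675854 0.21488717 0.29320653]
0.08 [0.58679455 0.21278098 0.08      ] [0.58213232 0.20704911 0.07      ] [-41.0983978  -47.24321508] 0.10724729346438344 [np.float64(0.0683330557700944), np.float64(0.06898390305657157)]
0.09 [0.58679286 0.21287977 0.09      ] [0.58213232 0.20704911 0.07      ] [-41.03684973 -47.24321508] 0.108321509897496 [np.float64(0.06826688481640222), np.float64(0.06898390305657157)]
0.095 [0.58679201 0.21292916 0.095     ] [0.58213232 0.20704911 0.07      ] [-41.00603095 -47.24321508] 0.10885939910885412 [np.float64(0.06823382892350134), np.float64(0.06898390305657157)]
```

```bash
python3 -m jog '[[0,0,0,0,0,0.06,240],[0,0,0,0,0,0.11,240],[0,0,0,0,0,0.11,240],[0,0,0,0,0,0.11,240]]'
cat >> h.py <<'E'
def look(k):
    c=calibration("wrist")
    w=cv2.convertScaleAbs(cv2.cvtColor(get_image("wrist"),cv2.COLOR_RGB2BGR),alpha=1.5)
    u,v=map(int,proj(c,np.array([.5823,.2067,.08])));x,y=min(max(u-50,0),460),min(max(v-50,0),320);print(x,y)
    cv2.imwrite(f"pics/{k}.png",cv2.resize(w[y:y+100,x:x+100],(500,500),interpolation=cv2.INTER_CUBIC))
    return c
E
python3 - <<'E'
from h import *
import pickle
rel([.5353,.2577,.131],-47.2);o=get_obs();print(Ro.from_rotvec(o['tool_rot']).inv().apply(o['contact_force']),o['wrist_torque'])
pickle.dump(look("w3"),open("w3.pkl","wb"))
E
```

```text
t: 5.17
tool_pos: [0.5338, 0.2565, 0.1314]
tool_rot: [2.89, -1.217, -0.011]
contact_force: [-4.4, 0.4, 5.1]
opening: 0.0106
t 5.17 pos [0.5338 0.2565 0.1314] xang -45.67 q6 2.69
shift [ 0.02 -0.19  0.04] turn [0.009 0.004 0.027]
[-3.33481723  2.89853735 -5.0966815 ] [0.00907238 0.91133947 0.17631713]
232 59
```

View pics/w3.png

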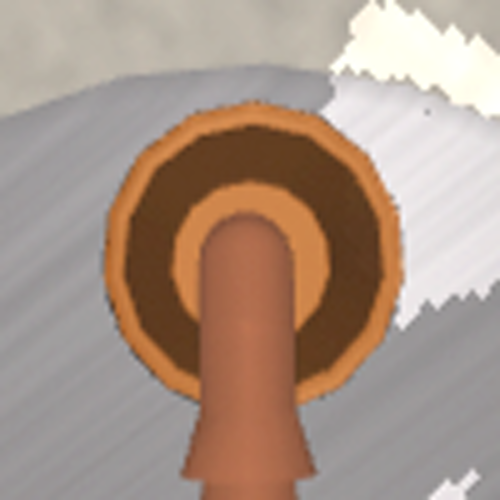

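Spout end is at x≈248 and mouth centre at 254, about 0.8 mm short. I'll nudge it slightly, open the jaws and lift.

```bash
python3 -m jog '[[0,0,0,0,0,0.012,240],[0,0,0,0,0,0.012,240],[0,0,0,0,0,0.012,240],[0,0,0,0,0,0.012,0],[0,0,0,0,0,0.012,0],[0,0,0,0,0,0.012,0],[0,0,0,0,0,0.012,0],[0,0,0,0,0,0.012,0]]'
python3 -m jog '[[0,0,0,0,0,0,0],[0,0,0,0,0,0,0],[0,0,-3,0,0,0,0],[0,0,-6,0,0,0,0],[0,0,-9,0,0,0,0],[0,0,-11,0,0,0,0],[0,0,-11,0,0,0,0],[0,0,-11,0,0,0,0]]'
python3 - <<'E'
from h import *
import pickle
rel([.5353,.2577,.131],-47.2);print(get_obs()["opening"])
pickle.dump(look("w4"),open("w4.pkl","wb"))
E
```

```text
t: 5.88
tool_pos: [0.5341, 0.2564, 0.1311]
tool_rot: [2.882, -1.235, -0.01]
contact_force: [-0.5, -0.5, 0.1]
opening: 0.0707
t: 6.55
tool_pos: [0.5359, 0.257, 0.243]
tool_rot: [2.884, -1.236, -0.006]
contact_force: [-0.4, 0.1, -0.4]
opening: 0.0852
t 6.55 pos [0.5359 0.257  0.243 ] xang -46.39 q6 2.7
shift [-0.07 -0.05 11.2 ] turn [0.005 0.002 0.014]
0.08523198373646479
232 62
```

View pics/w4.png

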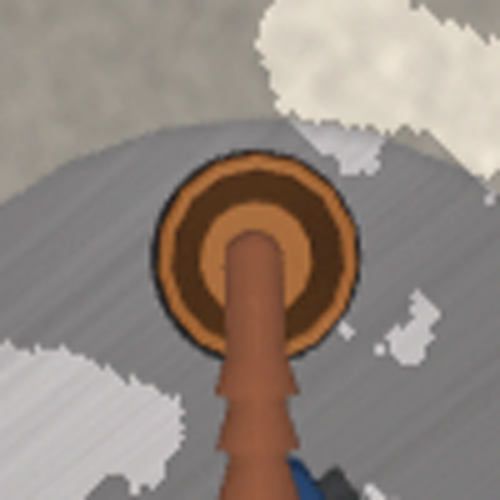

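The released spout is at x≈255 and the mouth centre at 258, under 1 mm off. The gripper is clear.

```bash
python3 -c "
from station import *
print(finish_job())"
```

```text
the job is handed in; nothing more can be done
None
```

I gripped the wing of the copper elbow on the grey stand and screwed it about 1.33 rad clockwise. That took it into the seal's resistance, with the spout over its amber jar. I then opened the jaws, lifted clear and handed the job in at about 6.6 s.

- **Position:** In the last wrist picture, after release, the spout end stood over the jar mouth within about 0.6 mm (0.01 rad), on the short side. It was not forced past the jar.
- **Forces:** The wrist force read under 10 N at every check, and the fingers were fully open and clear at the end.
- **Other stands:** I did not touch the white elbow or the two elbows on red stands.
- **Disagreement:** The top, scene and wrist cameras put the copper elbow up to about 1 cm apart in hand-read positions. I relied on the wrist camera, and the grasp confirmed it.

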